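# Dock the sample-tube carrier and latch it

## Robot

A 6-joint arm with a two-finger parallel gripper is mounted at the origin on the work surface. World frame = base frame: x ahead of the robot, y to its left, z up, the work surface at z = 0. Lengths are in mm, angles in rad, forces in N, time in s.
With the tool pointing down it reaches from about 275 to 825 mm from the base axis. Payload 5.2 kg.
Tool frame: the origin (TCP) lies at the very end of the fingers, on their centre line; the grasp point (between the pads) lies 19 mm behind it; z points along the fingers, y is the direction in which the jaws open and shut (so a half turn about z gives the same grasp; the last joint's range is limited). The gripper opens to 93 mm and grips with 3 to 60 N. Pads are 15 mm wide; open, the fingers measure 128 mm over their backs; the gripper's body (75 mm by 188 mm) begins 65 mm behind the grasp point.
Start: joints at [-1.435, 0.259, 1.535, -0, 1.348, -0.203], TCP at [182.816, -518.732, 218.653] pointing down, gripper open.
Joint ranges: [-3.14, 3.14], [-0.91, 2.08], [0.19, 2.58], [-1.22, 4.36], [0.22, 2.71], [-3.12, 3.12]. Speed limits (rad/s): [2.57, 2.57, 3.14, 3.14, 3.14, 3.14].

## Interface

Orientations are given as [roll, pitch, yaw] about the fixed x, y, z axes, in that order (R = Rz(yaw) Ry(pitch) Rx(roll)).
In Python, from bench import robot gives the robot as it stands. The module is installed in compiled form; this text tells all that it offers. Calls block until the motion is done:
- robot.move_ptp(position, orientation): joint-space move of the TCP to a pose.
- robot.move_linear(position, ori=None, speed=150, f_stop=None): straight line of the TCP; ori=None keeps the orientation; speed is the mean speed in mm/s. With f_stop (N) it stops when the force on the tool has changed by that much, and returns True; else False.
- robot.move_j(angles): joint-space move.
- robot.move_gripper(opening): opening from 0.0 (shut) to 1.0 (fully open); the grip force is fixed at half the most; returns when the fingers have stopped.
- robot.sleep(seconds).
- robot.inverse_kinematics(position, orientation): joint angles nearest the present ones, or None.
- robot.get_image(name): name is "side" or "top"; returns a dict with "img" (384x512x3 uint8, blue, green, red), "fovy" (degrees; the focal length in pixels is half the picture's height over the tangent of half this angle, whatever the lens; pixels are square), "cx", "cy" (the principal point, pixels), "eye" and "orientation" of the camera in the world. Camera axes: x right, y down, z forward; pixel columns grow to the right and rows downward; lengths in mm; the calibration is good to about 2 mm. A picture is of the moment at which its call begins. There is no depth.
A pose or a line that the arm cannot do raises robot.MotionError and nothing moves.
- robot.hand_in(): hands the job in, once; it reports no verdict.
Readings, each from a call of its own:
- robot.current_t(): time.
- robot.current_qpos(): joint angles.
- robot.current_joint_vel(): joint speeds.
- robot.current_joint_efforts(): joint torques, N m.
- robot.current_tcp_pos(): TCP position.
- robot.current_eef_rot(): TCP orientation.
- robot.current_contact_force(): force on the tool from outside, world axes, zero at the start.
- robot.current_ft_torque(): the same for the moment, N m.
- robot.current_gripper_width(): opening from 0.0 (shut) to 1.0 (fully open).
Only numpy, scipy, OpenCV 4.12 (cv2) and the standard library are available. Lean on these libraries where they do the work, as an engineer would, in place of code of your own. Each camera call takes 0.05 s, during which the arm holds its last target. There are 200 camera calls.

## Task

With the fingertips, push the tube carrier along its rails towards the reader head until you feel it drop into its locating notches. Then push the keeper latch all the way round so that its bar lies straight across the front ledge of the carrier. Do not lift the carrier off the rails or tip it, do not touch the sample tubes in it, and leave the other labware where it stands.

Things in the scene. Friction and masses are not known exactly. Their poses are not given: they have to be found in the camera images.
- rails: fixed grey loading base, 150 (x) by 370 (y) by 18 mm, origin under its centre on the bench. +y is the slide direction, towards the white reader head (100 by 70 mm, 85 high, from y = 240 mm). Two steel rails along y, running surface 28 mm up, 8 to 40 mm either side of the middle; guide flanges outside them (to 48 mm, 36 mm high) leave the carrier 2 mm play a side
- notch (a point): on the rails, y = 50 mm, 28 mm up: where the carrier's origin lies when home. There its four feet drop together into four notches in the rails (play 3 mm along y) and it sinks 6 mm; the notches' upright ends then stop it. It cannot drop anywhere else. A very fast push can shoot past
- carrier: loose grey plate, 80 (x) by 160 (y) by 8 mm, bearing a white tube block; 0.3 to 0.75 kg; rides on 6 mm feet, axes as the rails', 70 to 145 mm short of home at the start. Origin: centre of the plate's underside, 34 mm above the bench sliding, 28 mm when home. Block 76 by 115 mm, 8 to 34 mm above the origin, y = -75 to 40 mm. Bare ledge in front, y = 40 to 80 mm. A few newtons slide it
- push_face (a point): middle of the block's upright rear face on the carrier, the face to push towards +y: 76 mm wide, 26 mm high, this point 75 mm behind and 21 mm above the carrier's origin. The plate sticks out 5 mm behind it
- tubes: ten small white-capped sample tubes fixed in the carrier's block, standing 34 to 51 mm above the carrier's origin, within x = +-33 mm and y = -56 to 34 mm of it; same origin and axes as the carrier; not to be touched by the fingers
- latch (a joint): angle of the keeper latch, rad: 0 = bar along the rails' +y, clear of the carrier; 1.57 = its stop, bar across the carrier's ledge, along the rails' -x; grows counter-clockwise from above. Starts at -0.35 to 0.35, stays where left, about 1 N at the peg moves it. Steel bar 62 by 14 mm, 39 to 46 mm above the bench: clears the ledge of a carrier at home (36 mm), not of one on the rails (42 mm)
- latch_pivot (a point): the latch's upright pivot axis (on the base at x = 62, y = 113 mm), at the underside of the bar, 39 mm above the bench; the pivot hub is 22 mm across
- latch_peg (a point): middle of the black upright peg at the latch bar's free end, 55 mm from the pivot; the peg is 12 mm in diameter and stands from 46 to 76 mm above the bench; push it sideways to swing the latch
- amber_bottle: amber bottle, 56 mm across, 120 mm tall, beside the rails on the side away from the robot; origin under its centre; leave alone
- flask: glass volumetric flask, 66 mm across, 130 mm tall, beside the rails on the side away from the robot; origin under its centre; leave alone
- beaker: small glass beaker, 56 mm across, 70 mm tall, beside the rails on the robot's side; origin under its centre; leave alone
- green_rack: green tube rack, 70 by 200 by 28 mm, at the back; origin under its centre; leave alone
- timer: white bench timer, 20 by 75 by 60 mm, at the back; origin under its centre; leave alone
- jar: glass jar with blue lid, 70 mm across, 100 mm tall, on the right; origin under its centre; leave alone
There are look-alikes about, which are no part of the job. Leave any blue or purple look-alike of the carrier alone.

How it is judged:
By the outcome, as a careful person would: the job done as asked, in the order asked, and still so for the second after the job is handed in, with the robot touching nothing.
It also fails if it takes over 48 s, if anything falls off the work surface, if the arm or the gripper's body presses on something with over 40 N, if the wrist force passes 120 N, or if a joint passes its speed limit or range.

## Working session

There is one attempt and no reset: what is moved stays moved. The work goes in short steps, each a Python script; the robot and the scene stay as the last script left them, time stands still between calls to the robot, and variables do not carry over. Pictures are saved under pics/ and viewed, about 8 in all and at most 12, crops included, and the job is handed in when it is done.

```bash
mkdir -p pics
cat > h.py <<'E'
import numpy as np, cv2
from bench import robot
from scipy.spatial.transform import Rotation as R
def cam(n):
    d=robot.get_image(n); return d
def K(d):
    f=d["img"].shape[0]/2/np.tan(np.radians(d["fovy"])/2); return f,d["cx"],d["cy"]
def rot(d):
    o=np.array(d["orientation"],float)
    return o if o.shape==(3,3) else R.from_euler('xyz',o).as_matrix()
def ray(d,u,v,z):
    f,cx,cy=K(d); r=rot(d)@np.array([(u-cx)/f,(v-cy)/f,1]); e=np.array(d["eye"],float)
    return e+r*(z-e[2])/r[2]
def proj(d,p):
    f,cx,cy=K(d); c=(np.atleast_2d(p)-np.array(d["eye"]))@rot(d); return np.c_[f*c[:,0]/c[:,2]+cx,f*c[:,1]/c[:,2]+cy]
E
python3 - <<'E'
from h import *
import pickle
for n in("top","side"):
    d=cam(n); cv2.imwrite(f"pics/{n}0.png",cv2.resize(d["img"],(800,600),interpolation=cv2.INTER_CUBIC)); pickle.dump(d,open(n+"0.pkl","wb"))
    print(n,d["fovy"],d["cx"],d["cy"],d["eye"],d["orientation"], ray(d,256,192,0))
print(robot.current_t(),robot.current_eef_rot())
E
```

```text
top 48.13957959577482 255.04235751248183 192.1535837425464 [ 435.23705697  -61.04911784 1317.28511341] [-3.07286672 -0.01381251 -1.58271783] [526.13746511 -83.27303679   0.        ]
side 43.71110307061998 244.8160543151212 189.66495102530047 [ -81.38177928  897.82892667 1228.89059032] [-2.36524225 -0.02045122 -2.56195627] [ 519.21454871 -138.69611359    0.        ]
0.1 [-3.13994988e+00 -3.11937443e-04  3.38838881e-01]
```

View pics/top0.png

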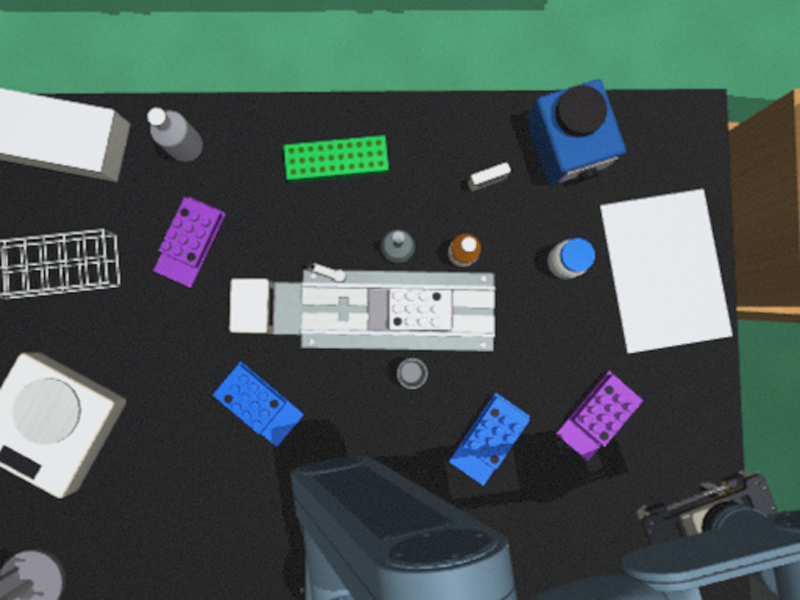

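View pics/side0.png

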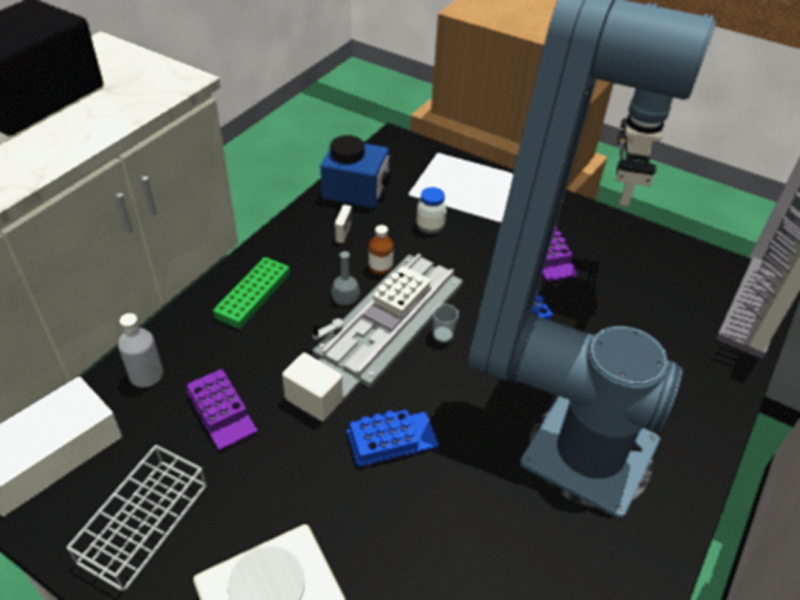

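Top view (800 px scale): the grey carrier is on the rails at about (410,310), with the latch bar at (328,272), its hub near (340,275) and the reader head at (250,305). The look-alikes are blue at (258,403) and (490,440), and purple at (190,240) and (600,415). I choose the grey one on the rails and will check it in a close crop.

Run:
```python
from h import *
import pickle
d=pickle.load(open("top0.pkl","rb")); c=d["img"][165:235,185:325]
a=cv2.resize(c,None,fx=5.6,fy=5.6,interpolation=cv2.INTER_CUBIC)
d=pickle.load(open("side0.pkl","rb")); c=d["img"][150:275,170:310]
b=cv2.resize(c,None,fx=5,fy=4.8 and 5,interpolation=cv2.INTER_CUBIC)
cv2.imwrite("pics/topc.png",a);b=b[:600];cv2.imwrite("pics/sidec.png",b)
print(a.shape,b.shape)
```

```text
(392, 784, 3) (600, 700, 3)
```

View pics/topc.png

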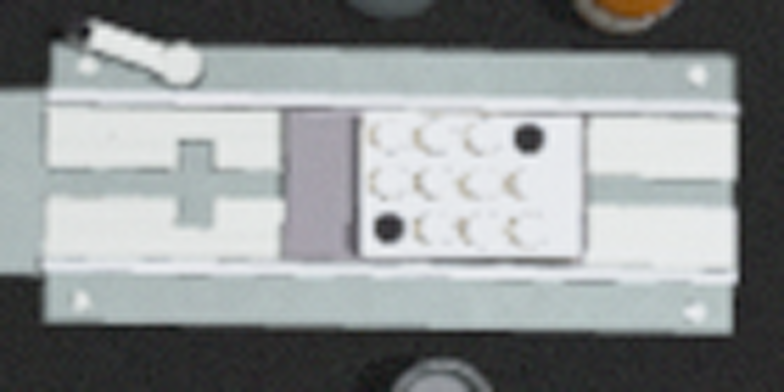

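View pics/sidec.png

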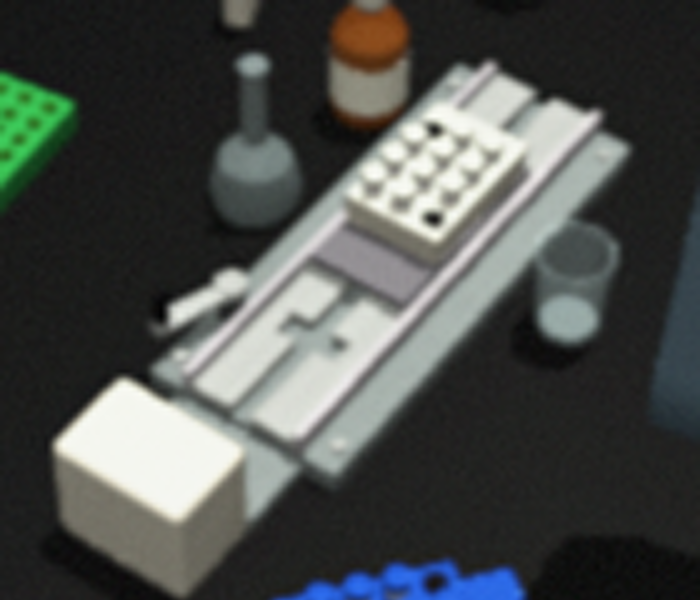

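Close crops: this is the grey carrier with its white block on the rails and the ledge towards the reader. In the top crop the block corners are (360,110), (588,115), (583,260) and (357,258). The hub is at (182,65) and the black peg near (80,38).

Run:
```python
from h import *
import pickle
from scipy.optimize import least_squares
T=pickle.load(open("top0.pkl","rb"));S=pickle.load(open("side0.pkl","rb"))
ut=lambda p:(np.array(p)+.5)/5.6-.5+[185,165]
us=lambda p:(np.array(p)+.5)/5-.5+[170,150]
def fit(tp,sp,loc,z):
    P=[]
    for nm,d,pts in(("T",T,ut(tp)),("S",S,us(sp) if sp is not None else [])):
        if len(pts)==0: continue
        w=np.array([ray(d,*p,z)[:2] for p in pts])
        def m(q): 
            c,s=np.cos(q[2]),np.sin(q[2]); return loc@np.array([[c,s],[-s,c]])+q[:2]
        r=least_squares(lambda q:(m(q)-w).ravel(),[*w.mean(0),0])
        print(nm,r.x,"res",np.round(r.fun,1).tolist()); P.append(r.x)
    return P
L=np.array
print("base");q=fit([(52,42),(738,53),(733,333),(44,323)],[(152,370),(455,65),(632,148),(328,485)],L([(75,185),(75,-185),(-75,-185),(-75,185)]),18)
print("block (origin = carrier)");b=fit([(360,110),(588,115),(583,260),(357,258)],[(347,193),(430,98),(527,150),(430,250)],L([(38,40),(38,-75),(-38,-75),(-38,40)]),68)
for nm,Q,B in(("T",q[0],b[0]),("S",q[-1],b[-1])):
    c,s=np.cos(Q[2]),np.sin(Q[2]); Rm=L([[c,-s],[s,c]])
    print(nm,"carrier in rails",Rm.T@(B[:2]-Q[:2]),"pivot w",Rm@[62,113]+Q[:2])
print("hub T",ray(T,*ut((182,65)),46),"S",ray(S,*us((235,283)),46))
print("peg T",ray(T,*ut((80,38)),76),"S top",ray(S,*us((160,303)),76))
```

```text
base
T [ 5.06682164e+02 -7.86890317e+01 -2.76677854e-02] res [-0.7, -0.6, -1.1, 1.8, 0.7, -0.1, 1.1, -1.1]
S [ 5.06209474e+02 -7.53940637e+01 -2.86885788e-02] res [0.9, 3.0, -2.6, 1.2, 1.0, 2.4, 0.7, -6.6]
block (origin = carrier)
T [ 5.04845467e+02 -1.01968588e+02 -3.10290074e-02] res [-0.3, -1.5, 0.0, 2.4, -0.4, 0.8, 0.7, -1.6]
S [ 5.06396164e+02 -9.75671167e+01 -4.09460977e-02] res [2.5, 4.7, -6.2, 2.0, 1.9, -1.4, 1.9, -5.4]
T carrier in rails [ -1.19198239 -23.32145718] pivot w [571.7844957   32.55253606]
S carrier in rails [  0.82263882 -22.15857395] pivot w [571.42532659  35.78099013]
hub T [571.25794199  32.46448347  46.        ] S [570.26700077  30.59731867  46.        ]
peg T [582.64751706  82.92281388  76.        ] S top [583.54908417  94.1197705   76.        ]
```

Fits agree with the description: base residuals are about 1 mm, the hub is at its modelled place, and the carrier is about 73 mm short of home. The latch is at about -0.19 rad. Pushing the carrier next.

```bash
cat >> h.py <<'E'
Q=np.array([506.6,-77.7,-0.028]); _c,_s=np.cos(Q[2]),np.sin(Q[2]); RM=np.array([[_c,-_s],[_s,_c]])
def W(x,y,z): return [*(RM@[x,y]+Q[:2]),z]
def inv(p): return RM.T@(np.array(p[:2])-Q[:2])
def O(th=0): return [np.pi,0,Q[2]+th]
E
python3 - <<'E'
from h import *
robot.move_gripper(0.0)
robot.move_ptp(W(0,-150,150),O())
robot.move_linear(W(0,-150,52))
st=lambda s:print(s,round(robot.current_t(),2),inv(robot.current_tcp_pos()).round(1),robot.current_tcp_pos()[2].round(1),np.round(robot.current_contact_force(),1))
st("down")
print(robot.move_linear(W(0,-75,52),speed=40,f_stop=15)); st("mid")
y=-75; hit=False
while y<-20 and not hit:
    y+=10; hit=robot.move_linear(W(0,y,52),speed=30,f_stop=9); st(hit)
import pickle
for n in("top","side"):
    d=cam(n); pickle.dump(d,open(n+"1.pkl","wb"))
T=pickle.load(open("top1.pkl","rb"))["img"][165:235,185:325];S=pickle.load(open("side1.pkl","rb"))["img"][150:275,170:310]
a=cv2.resize(T,None,fx=4,fy=4,interpolation=3);b=cv2.resize(S,None,fx=2.4,fy=2.4,interpolation=3)
im=np.zeros((600,560,3),np.uint8); im[:280]=a; im[290:590,:b.shape[1]]=b; cv2.imwrite("pics/p1.png",im)
E
```

```text
down 3.96 [   0.5 -150.7] 52.7 [ 0.  -0.6  0. ]
False
mid 5.98 [  0. -75.] 52.0 [-0.3 -1.5 -0.6]
False 6.47 [ -0.1 -64.2] 52.0 [-0.4  0.  -0.4]
False 6.95 [ -0.1 -54.4] 52.0 [-0.   0.3 -0.1]
False 7.43 [ -0.1 -44.4] 52.0 [-0.2 -0.4  0.2]
True 7.79 [  0.1 -36.8] 52.0 [ 0.2 -3.   1.3]
```

View pics/p1.png

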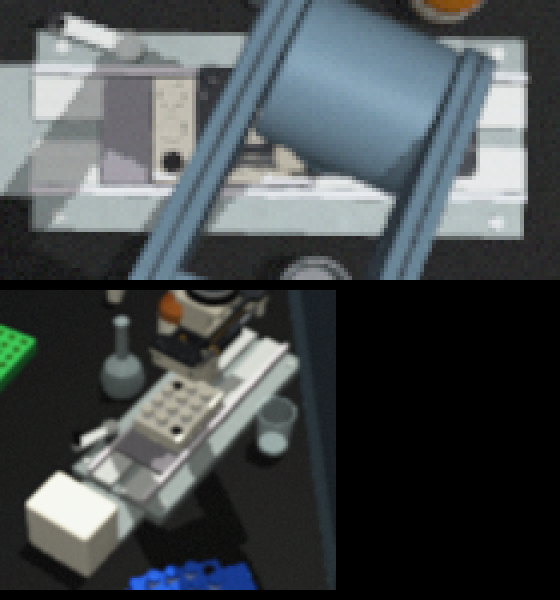

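The carrier has moved to its home region: the ledge front is at about crop (101,130) and the push stopped at -36.8 mm. I'll confirm with a firmer push, then back off and measure.

Run:
```python
from h import *
import pickle
st=lambda s:print(s,round(robot.current_t(),2),inv(robot.current_tcp_pos()).round(1),robot.current_tcp_pos()[2].round(1),np.round(robot.current_contact_force(),1))
st("before"); print(robot.move_linear(W(0,-26,52),speed=20,f_stop=12)); st("firm")
robot.move_linear(W(0,-75,52),speed=100); robot.move_linear(W(0,-75,170),speed=250)
robot.move_ptp(W(120,172,150),O(-0.19)); st("above latch")
for n in("top","side"):
    d=cam(n); pickle.dump(d,open(n+"2.pkl","wb"))
T=pickle.load(open("top2.pkl","rb"))["img"][165:235,185:325];S=pickle.load(open("side2.pkl","rb"))["img"][180:265,170:270]
a=cv2.resize(T,None,fx=4,fy=4,interpolation=3);b=cv2.resize(S,None,fx=3.6,fy=3.6,interpolation=3)
im=np.zeros((600,560,3),np.uint8); im[:280]=a; im[290:290+b.shape[0],:b.shape[1]]=b; cv2.imwrite("pics/p2.png",im)
```

```text
before 7.89 [  0.1 -36.8] 51.9 [-0.9 -1.6  2.8]
True
firm 8.19 [  0.2 -36.8] 52.0 [ 0.4 -3.1  2.5]
above latch 10.42 [119.4 171.1] 149.0 [ 0.1 -0.8 -0.5]
```

View pics/p2.png

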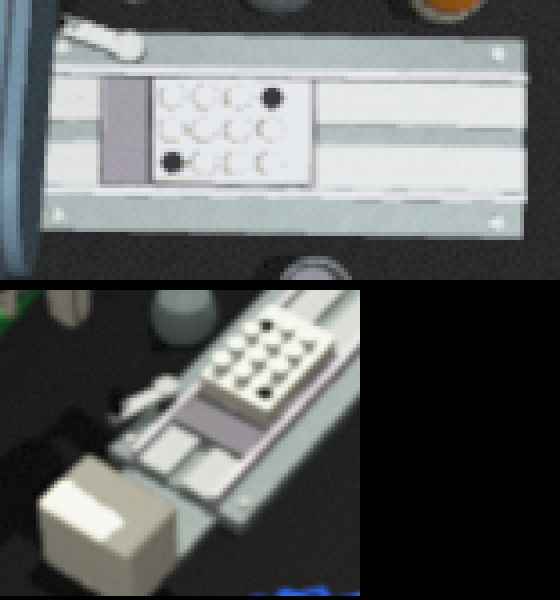

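The firm push gave no further travel, so the carrier is stopped at home. I'll gate on the image measurement, then swing the latch.

Run:
```python
from h import *
import pickle
T=pickle.load(open("top2.pkl","rb"))
px=(np.array([(152,80),(312,80),(310,184),(150,183)])+.5)/4-.5+[185,165]
for z in(62,68):
    w=np.mean([inv(ray(T,*p,z)) for p in px],0)+[0,17.5]; print("carrier",z,w)
assert abs(w[1]-50)<6
st=lambda s:print(s,round(robot.current_t(),2),inv(robot.current_tcp_pos()).round(1),robot.current_tcp_pos()[2].round(1),np.round(robot.current_contact_force(),1))
def F(th,d,z=56): return W(62-55*np.sin(th)+d*np.cos(th),113+55*np.cos(th)+d*np.sin(th),z)
robot.move_linear(F(-.19,40),O(-.19),speed=200); st("down")
robot.move_linear(F(-.19,14),O(-.19),speed=50,f_stop=8); st("near")
for th in np.linspace(-.19,1.57,12)[1:]:
    h=robot.move_linear(F(th,14),O(th),speed=45,f_stop=10); st((round(th,2),h))
    if h: break
if not h: h=robot.move_linear(F(1.57,4),O(1.57),speed=20,f_stop=7); st(("end",h))
```

```text
carrier 62 [-1.52054865 52.94247967]
carrier 68 [-1.85647514 52.84307902]
down 11.14 [112.4 158.8] 56.9 [0.4 0.4 0.8]
near 11.81 [ 86.  164.4] 56.1 [-0.4  0.1 -0.2]
(np.float64(-0.03), False) 12.16 [ 77.7 167.5] 55.9 [0.1 0.4 0. ]
(np.float64(0.13), False) 12.51 [ 68.9 169.3] 56.0 [-0.3  0.7  0.1]
(np.float64(0.29), False) 12.86 [ 60.  169.6] 56.0 [-0.5  0.  -1. ]
(np.float64(0.45), False) 13.21 [ 51.  168.5] 56.0 [ 0.  -0.2 -0.2]
(np.float64(0.61), False) 13.56 [ 42.3 166. ] 56.1 [-0.3 -0.2 -0.1]
(np.float64(0.77), False) 13.91 [ 34.1 162.2] 56.1 [ 0.1  0.6 -0.6]
(np.float64(0.93), False) 14.26 [ 26.6 157.1] 56.1 [ 0.5  0.4 -0.1]
(np.float64(1.09), False) 14.61 [ 20.1 150.9] 56.1 [-0.   0.8 -0.1]
(np.float64(1.25), False) 14.96 [ 14.5 143.7] 56.1 [-0.2 -0.2  0.6]
(np.float64(1.41), False) 15.31 [ 10.2 135.7] 56.0 [0.1 0.2 0.6]
(np.float64(1.57), False) 15.66 [  7.3 127.6] 56.0 [ 0.9  2.8 -0.5]
('end', True) 15.91 [  7.2 127.7] 55.9 [0.7 2.5 1.3]
```

Run:
```python
from h import *
print(robot.move_linear(W(7,112,56),speed=15,f_stop=12),inv(robot.current_tcp_pos()))
robot.move_linear(W(7,150,56),speed=60); robot.move_linear(W(7,150,200),speed=200)
robot.move_ptp([300,-400,300],O(0.4))
import pickle
for n in("top","side"):
    d=cam(n); pickle.dump(d,open(n+"3.pkl","wb"))
T=pickle.load(open("top3.pkl","rb"))["img"][155:235,145:325];S=pickle.load(open("side3.pkl","rb"))["img"][140:265,170:290]
a=cv2.resize(T,None,fx=4,fy=4,interpolation=3);b=cv2.resize(S[:,:],None,fx=2.2,fy=2.2,interpolation=3)
im=np.zeros((600,720,3),np.uint8); im[:320]=a; im[322:322+b.shape[0],:b.shape[1]]=b
c=cv2.resize(S[50:110,30:100],None,fx=4.5,fy=4.5,interpolation=3); im[322:322+c.shape[0],300:300+c.shape[1]]=c
cv2.imwrite("pics/p3.png",im); print(robot.current_t())
```

```text
True [  7.04421782 127.61813602]
19.75
```

View pics/p3.png

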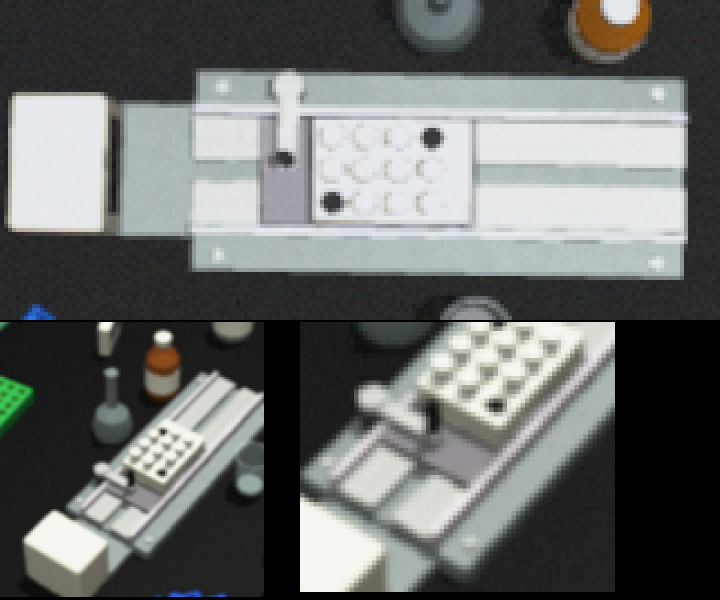

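The bar lies straight across the ledge: hub at (288,88), peg at (284,158). The block, flask, bottle and beaker are undisturbed, and the arm is clear.

```bash
python3 -c "
from bench import robot
robot.hand_in(); print(robot.current_t())"
```

```text
the job is handed in; nothing more can be done
the job is handed in; nothing more can be done
```

The job is done and handed in, at about 20 s of the 48 s allowed. The hand-in gave no verdict.

**Carrier:** I pushed it about 73 mm with closed fingertips on its rear face until a hard stop. A firmer second push of 12 N gave no further travel. The camera put it at y of about 53 mm against 50 mm nominal, which is within the notch play plus measurement error.

**Latch:** I swung the peg round to its stop, and two presses (7 N and 12 N) moved it no further. The last pictures show the bar straight across the ledge, which it could only clear with the carrier dropped. The fingers were well clear of the tubes by geometry. The flask, bottle and beaker looked unmoved in the last crops, and the arm was parked away.

**Not settled or in disagreement:**
- I could not measure the 6 mm drop directly. I infer it from the hard stop and from the latch passing over the ledge.
- I did not re-measure the green rack, timer or jar; the arm never worked near them.
- The side camera's early fit was 3 to 4 mm off the top camera's, so I relied mostly on the top view.

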